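# Press the valve cap home and take out the pump head

## Robot

A 6-joint arm with a two-finger parallel gripper is mounted at the origin on the work surface. World frame = base frame: x ahead of the robot, y to its left, z up, the work surface at z = 0. Lengths are in m, angles in rad, forces in N, time in s.
With the tool pointing down it reaches from about 0.375 to 0.975 m from the base axis. Payload 3.8 kg.
Tool frame: the origin (TCP) lies at the very end of the fingers, on their centre line; the grasp point (between the pads) lies 19 mm behind it; z points along the fingers, y is the direction in which the jaws open and shut (so a half turn about z gives the same grasp; the last joint's range is limited). The gripper opens to 85 mm and grips with 20 to 120 N. Pads are 22 mm wide; open, the fingers measure 114 mm over their backs; the gripper's body (76 mm by 85 mm) begins 54 mm behind the grasp point. The pads swing forward as they close: fully open they stand 13 mm farther back than shut.
Start: joints at [1.138, 0.264, 1.604, -0, 1.274, -0.037], TCP at [0.26, 0.623, 0.231] pointing down, gripper open.
Joint ranges: [-2.63, 2.63], [-0.94, 2.18], [0.31, 2.57], [-1.31, 4.45], [0, 2.66], [-2.55, 2.55]. Speed limits (rad/s): [2.57, 2.57, 3.14, 3.14, 3.14, 3.14].

## Interface

Orientations are given as a rotation vector (axis times angle).
In Python, from workcell import status, read_camera, camera_info, order gives the robot as it stands.
- The arm moves only by the tool move_arm, never from a script. Its argument "deltas" is a list of rows, each a list of 3 entries, a list of its own where there are three numbers: the turn, a rotation vector about the world's x, y, z as a fraction of full scale, then the shift along the world's x, y, z as a fraction of full scale, then the closure, from -1 (fully open) to 1 (shut), so that 0 is half open. A call has 1 to 20 rows; each row is the pose to reach, as a shift and turn from the pose commanded when the call began; what a row does not reach only later rows make up. Full scale, the value 1, is 0.1 m for a shift and pi/2 rad for a turn. A row lasts 1/8 s, in which the tool goes at most 62.5 mm and 10.7 degrees, less where a joint would pass 70% of its speed; a pose out of reach is approached as far as the arm can. A call with a number of a shift or a turn outside -1 to 1 is refused whole. A call with a gripper value outside its range is refused whole. The fingers move at their own pace and stop on an object; "grip_force" is the grip in N (left out, the last holds). Time passes only in rows, so rows that repeat a pose let the fingers close. It gives the time, the measured TCP pose, the force and the opening at its end, in the units of the state.
- status.read_state(): the state, without advancing time (a new reading comes with each control period).
- read_camera(name): name is "scene" or "top"; returns (picture, depth): 420x560x3 uint8, red, green, blue; 420x560 float32, m along the optical axis (not along the pixel's ray), 0 where there is no reading.
- camera_info(name): a dict with "K" (3x3 intrinsics, pixels), "R" (3x3) and "t" (3): a world point X has camera coordinates R X + t. Camera axes: x right, y down, z forward; pixel columns grow to the right and rows downward; lengths in m; the calibration is good to about 2 mm. A picture is of the moment at which its call begins. camera_info takes no time and is no camera call.
- order.finish_job(): hands the job in, once; it reports no verdict.
The state is a dict: "time": time; "q": joint angles; "joint_vel": joint speeds; "joint_torque": joint torques, N m; "tool_pos": TCP position; "tcp_rot": TCP orientation; "wrist_force": force on the tool from outside, world axes, zero at the start; "torque": the same for the moment, N m; "width": opening from 0.0 (shut) to 1.0 (fully open).
Only numpy, scipy, OpenCV 4.12 (cv2) and the standard library are available. Lean on these libraries where they do the work, as an engineer would, in place of code of your own. Each camera call takes 0.05 s, during which the arm holds its last target. There are 200 camera calls.

## Task

The steel pump head block on the sloped fixture has its white valve cap still standing proud: swing the toggle clamp over centre so that it locks and presses the cap home, leave it locked for a full second, then swing the clamp fully back. Then slide the vise jaw well open, and only then take the block in the gripper, lift it out and set it down, not dropped, in the grey tray with its cap up. Leave the clamp and the jaw open, and the other things on the bench where they are.

Things in the scene. Friction and masses are not known exactly. Their poses are not given: they have to be found in the camera images.
- deck: Sloped aluminium deck of the pressing fixture, 130 x 260 mm, fixed, tilted 30 degrees to face the robot. Origin: middle of its top surface, 66 mm above the table; x up the slope, y across it (level, to the clamp side), z square out of the deck. On it: stop rail 6 mm tall at x -23 to -31 mm; fixed jaw 34 mm tall at y 28 to 43 mm; clamp cheeks 86 mm tall at y 68 to 110 mm.
- block: Steel pump head block, about 0.4 kg, lying on the deck's origin, its axes along the deck's, z out of its top; origin: centre of its underside. Foot 44 (x) x 56 (y) x 16 mm tall, above it a 44 x 44 mm body up to 34 mm. Its +x and -x faces, 44 mm apart, are free for fingers; the jaws cover +y and -y.
- cap (a joint): How far the white round valve cap (22 mm across) in the middle of the block's top is pressed in, m: 0 = 5 mm proud of the top, 0.005 = flush, home. Friction of 8 N holds it where it is.
- clamp (a joint): Toggle clamp handle, rad: 0 = fully back (open, leaning 75 degrees from deck z towards deck +y), 1.50 = dead centre, 1.66 = locked at its stop (leaning 20 degrees towards -y). From about 1.1 the sprung pad pushes back, up to some 10 N at the grip; let go before 1.45 it springs back to about 1.15, past 1.55 it springs to the stop and stays. Else it about stays put.
- clamp_hinge (a point): Hinge of the clamp handle, at the deck's (0, 80, 76) mm; axis along deck x. The handle drives an arm, 85 mm long, that brings a rubber pad down on the cap and turns faster than the handle. With the clamp open the arm stands up, its tip at deck y 104, z 143 mm.
- clamp_knob (a point): Centre of the black barrel grip, a cylinder 20 mm in diameter and 28 mm long (along deck x) across the end of the 11 mm thick clamp handle, 100 mm from the hinge: at angle 75 degrees minus joint clamp from deck z towards deck y. Pinched on its flat ends, along deck x, it pivots between the fingers as the handle swings, and may creep some mm in the grip.
- jaw (a joint): Travel of the vise's sliding jaw, m: 0 = shut against the block, its lip over the block's foot; 0.036 = fully open. Slides along deck -y; friction 5 N, stays where it is left.
- jaw_tab (a point): Centre of the top of the upright steel tab on the sliding jaw, 12 mm (deck x) by 16 mm (deck y), free for 40 mm below this point, down to the jaw's body 24 mm above the deck.
- tray_in (a point): Centre of the inner floor of the grey open tray, inside 150 x 150 mm, floor 5 mm and wall tops 22 mm above the table, z up. Fixed.
- vial: Bystander: small amber glass jar, 26 mm across, 55 mm tall; origin at its underside. Leave alone.
- bottle_a: Bystander: white plastic bottle with a blue cap, 70 mm across, 150 mm tall; origin at its underside. Leave alone.
- bottle_b: Bystander: clear glass bottle with a grey cap, 60 mm across, 120 mm tall; origin at its underside. Leave alone.
- driver: Bystander: screwdriver lying flat; origin at its underside. Leave alone.
- spanner: Bystander: steel spanner lying flat; origin at its underside. Leave alone.
- collar: Bystander: loose steel ring, 44 mm across, 14 mm tall; origin at its underside. Leave alone.
- beaker: Bystander: open glass beaker, 64 mm across, 80 mm tall; origin at its underside. Leave alone.

How it is judged:
On the way, in this order (a step that is already met when the one before it is completed fails the run):
1. clamp swung over centre and locked, valve cap pressed home, for one second (value of joint clamp above 1.57 rad and value of joint cap above 0.004 m), for 1 s.
2. clamp swung back open (value of joint clamp below 0.35 rad), for 0.1 s.
3. sliding jaw opened (value of joint jaw above 0.018 m), for 0.1 s.
4. block lifted out of the fixture in the fingers (contact force between the fingers and block above 1 N and distance between block and deck above 0.06 m), for 0.1 s.
5. block lowered to the tray floor (within 8 mm) while still held (contact force between the fingers and block above 1 N and horizontal distance between block and tray_in below 0.07 m and height (world z) of block below 0.013 m), for 0.05 s.
At the end, for the whole second after the job is handed in: The block rests flat on the tray floor, cap up (within 0.12 rad, underside below 12 mm over the table, within 70 mm of the tray's centre), its cap pressed in at least 4 of 5 mm; the clamp is back (under 0.4 rad) and the jaw open (over 15 mm) (horizontal distance between block and tray_in below 0.07 m and height (world z) of block below 0.012 m and angle between block's own z axis and vertical below 0.12 rad and linear speed of block below 0.02 m/s and value of joint cap above 0.004 m and value of joint clamp below 0.4 rad and value of joint jaw above 0.015 m); the robot touches nothing.
It fails at once if fingers on the block while the jaw is still shut (contact force between the fingers and block above 2 N and value of joint jaw below 0.012 m).
It fails at once if a bystander shifted by more than 30 mm (distance of any of vial, bottle_a, bottle_b, driver, spanner, collar, beaker from where it was at the start of the episode above 0.03 m).
It also fails if it takes over 72 s, if anything falls off the work surface, if the arm or the gripper's body presses on something with over 40 N, if the wrist force passes 120 N, or if a joint passes its speed limit or range.

## Working session

There is one attempt and no reset: what is moved stays moved. The work goes in short steps, Python scripts to look and compute and a tool call to move; the robot and the scene stay as the last step left them, time stands still between calls to the robot, and variables do not carry over. Pictures are saved under pics/ and viewed, about 8 in all and at most 12, crops included, and the job is handed in when it is done.

Besides the shell and the picture viewer there is one more tool, called after "Request:" as name(argument=value, ...), one argument or row to a line, values as JSON. move_arm: Moves the arm, as the interface text tells. Its arguments: {"type":"object","properties":{"deltas":{"type":"array","items":{"type":"array"}},"grip_force":{"type":"number"}},"required":["deltas"]}

```bash
mkdir -p pics; ls
cat > h.py <<'E'
import sys; sys.path.insert(0,'.')
import numpy as np, cv2
from workcell import status, read_camera, camera_info, order
def shot(n,f):
    p,d=read_camera(n); cv2.imwrite('pics/'+f+'.png',p[:,:,::-1]); np.save('pics/'+f+'.npy',d); return p,d
def cloud(n,d):
    i=camera_info(n);K,R,t=[np.array(i[k]) for k in('K','R','t')]
    v,u=np.mgrid[:d.shape[0],:d.shape[1]]
    c=np.stack([(u-K[0,2])/K[0,0]*d,(v-K[1,2])/K[1,1]*d,d],-1)
    return (c-t)@R
E
python3 - <<'E'
from h import *
for n in('scene','top'):
    p,d=shot(n,n+'0'); i=camera_info(n); print(n,i)
print(status.read_state())
E
```

```text
pics
scene {'K': array([[525.19554015,   0.        , 275.00411192],
       [  0.        , 525.19554015, 218.31947866],
       [  0.        ,   0.        ,   1.        ]]), 'R': array([[ 0.0429795 ,  0.99886935, -0.02031695],
       [ 0.71928505, -0.04505023, -0.69325284],
       [-0.69338429,  0.01518198, -0.72040803]]), 't': array([-0.03206244, -0.29360726,  1.6663311 ])}
top {'K': array([[437.03751755,   0.        , 277.28883437],
       [  0.        , 437.03751755, 206.53923764],
       [  0.        ,   0.        ,   1.        ]]), 'R': array([[-0.02218664, -0.99970072,  0.01030659],
       [-0.99335023,  0.02087841, -0.11322285],
       [ 0.11297377, -0.01275008, -0.99351616]]), 't': array([0.01868782, 0.58278319, 1.21027694])}
{'time': 0.1, 'q': array([ 1.13811319e+00,  2.64677204e-01,  1.60523997e+00,  2.39442326e-05,
        1.27370527e+00, -3.68801407e-02]), 'joint_vel': array([-0.00071258, -0.00214695, -0.00168694,  0.00177953, -0.00101457,
        0.00145499]), 'joint_torque': array([ 3.47515806e-04, -5.16707289e+01, -3.68588519e+01, -4.09121492e-05,
        6.23050568e-03,  3.19389528e-06]), 'tool_pos': array([0.25995007, 0.62222031, 0.23008557]), 'tcp_rot': array([-0.61758883, -3.07978447,  0.00309206]), 'wrist_force': array([-0.17272837,  0.12116753, -0.67081582]), 'torque': array([ 8.65502188e-06, -3.46830681e-02,  4.08967080e-02]), 'width': 1.0007539693614609}
```

View pics/scene0.png

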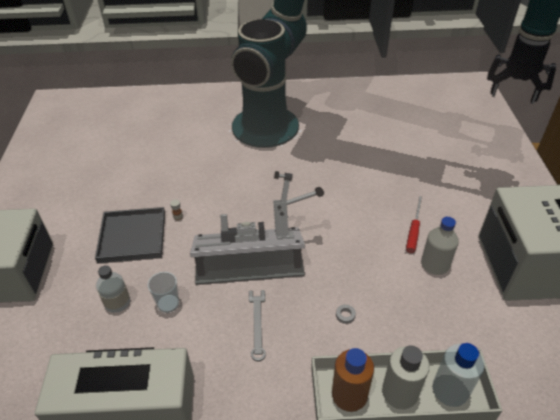

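View pics/top0.png

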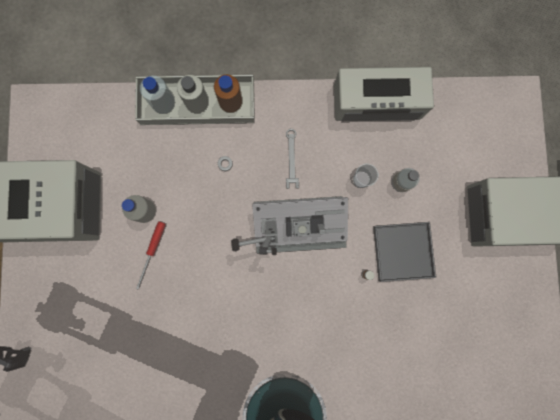

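Scene view: the robot is at the top, the fixture at about (248,245) with the clamp on the right, the tray at (132,233) and the vial at (177,210). Top view: the deck spans columns 252-348 and rows 197-252, the clamp knob is near (237,244), and the tray is at (405,251).

Run:
```python
from h import *
from scipy.optimize import least_squares
d=np.load('pics/top0.npy');P=cloud('top',d)
ds=np.load('pics/scene0.npy');Ps=cloud('scene',ds)
print('table z top',np.median(P[320:340,420:460,2]),'scene',np.median(Ps[310:330,200:230,2]))
# RANSAC deck plane w/ slope 30
R=P[192:258,248:354].reshape(-1,3); R=R[(R[:,2]>.02)]
rng=np.random.default_rng(0);best=0
for _ in range(3000):
    a=R[rng.choice(len(R),3)];n=np.cross(a[1]-a[0],a[2]-a[0]);l=np.linalg.norm(n)
    if l<1e-5:continue
    n/=l;n*=np.sign(n[2])
    if abs(np.degrees(np.arccos(n[2]))-30)>4: continue
    m=abs((R-a[0])@n)<.003
    if m.sum()>best:best=m.sum();M=m
q=R[M];c=q.mean(0);n=np.linalg.svd(q-c)[2][2];n*=np.sign(n[2]);print('n',n,np.degrees(np.arccos(n[2])),best,'rms',((q-c)@n).std())
yaw=np.arctan2(n[1],n[0])-np.pi;print('yaw deg',np.degrees(yaw))
# deck outline in plane: bounding rect
ex=np.array([np.cos(yaw)*np.cos(np.pi/6),np.sin(yaw)*np.cos(np.pi/6),.5]);ey=np.array([-np.sin(yaw),np.cos(yaw),0])
xy=np.stack([(q-c)@ex,(q-c)@ey],-1).astype(np.float32)
r=cv2.minAreaRect(xy);print(r, 'extent',np.percentile(xy,[.5,99.5],axis=0));
o=c+ex*r[0][0]+ey*r[0][1];print('origin est',o)
# tray
T=P[215:290,365:445];m=(T[...,2]>.0125)&(T[...,2]<.03)
g=T[m][:,:2].astype(np.float32);print('tray',cv2.minAreaRect(g),m.sum())
for nm,dd,PP,(u0,u1,v0,v1) in(('top',d,P,(225,285,225,262)),):
    W=PP[v0:v1,u0:u1].reshape(-1,3);W=W[W[:,2]>.12];print('tall pts',len(W),W[W[:,2].argmax()],W.mean(0))
im=cv2.imread('pics/top0.png')[185:290,220:445];im2=cv2.imread('pics/scene0.png')[165:285,185:335]
cv2.imwrite('pics/c1.png',cv2.resize(im2,None,fx=5,fy=5,interpolation=2))
cv2.imwrite('pics/c2.png',cv2.resize(im,None,fx=3.5,fy=3.5,interpolation=2))
```

```text
table z top 0.000586418855809761 scene -0.0006992848192763522
n [-0.50000263 -0.01907125  0.86581387] 30.02423130145288 2352 rms 0.001531719196378928
yaw deg -357.8156660979561
((-0.008814096450805664, 0.007691964507102966), (0.13514527678489685, 0.259223073720932), 0.10085449367761612) extent [[-0.07533099 -0.12082715]
 [ 0.05761007  0.13624107]]
origin est [ 0.53251762 -0.05707588  0.06615291]
tray ((0.4480074644088745, -0.33408844470977783), (0.16030988097190857, 0.2026452124118805), 2.5933213233947754) 505
tall pts 536 [0.44259288 0.02194577 1.26822146] [0.47858298 0.05381539 0.18024831]
```

View pics/c1.png

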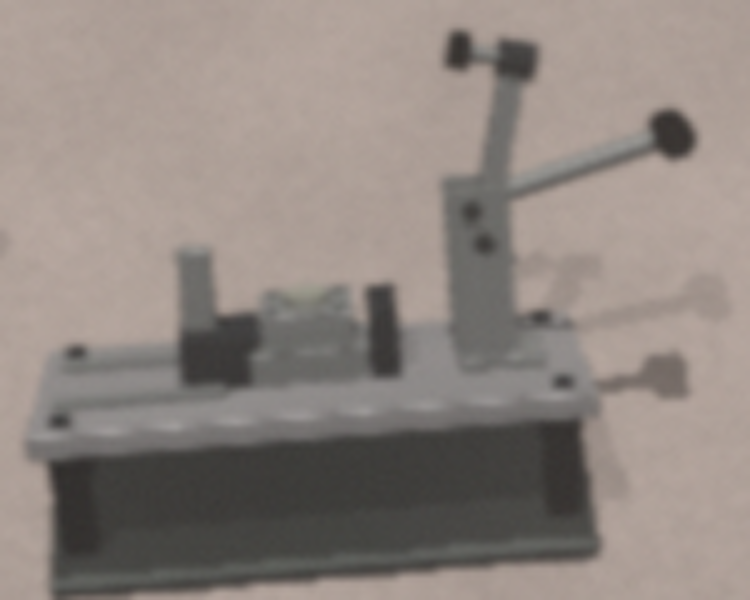

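View pics/c2.png

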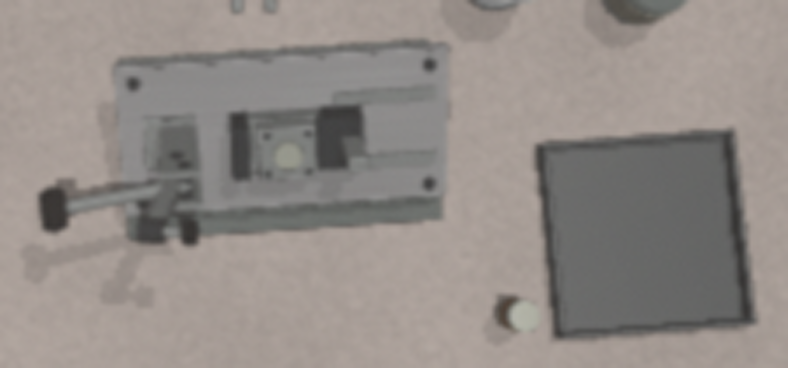

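The crops show the clamp open with its knob at the top right. The tab stands on the left jaw, the block's cap is between the jaws, and the vial is beside the tray's near-left corner. The plane fit gives 30.0° and a centre height of 66 mm, which match the given values. Next I check the knob, cap, tab and tray positions against this deck frame.

```bash
cat >> h.py <<'E'
from scipy.spatial.transform import Rotation as Ro
yaw=np.radians(2.2); O=np.array([.5325,-.057,.066])
ex=np.array([np.cos(yaw)*np.cos(np.pi/6),np.sin(yaw)*np.cos(np.pi/6),.5]);ey=np.array([-np.sin(yaw),np.cos(yaw),0]);ez=np.cross(ex,ey)
D=np.stack([ex,ey,ez],1)
def w(p): return O+D@np.array(p)/1000      # deck mm -> world m
def dk(P): return (P-O)@D*1000
def px(n,X):
    i=camera_info(n);c=np.array(i['R'])@X+i['t'];q=np.array(i['K'])@c;return q[:2]/q[2]
E
python3 - <<'E'
from h import *
P={n:cloud(n,np.load(f'pics/{n}0.npy')) for n in('top','scene')}
I={n:cv2.imread(f'pics/{n}0.png') for n in P}
for nm,p in(('knob',(0,176.6,101.9)),('cap',(0,0,39)),('armtip',(0,104,143)),('blk corner',(22,22,34))): print(nm,w(p),[px(n,w(p)).round(1) for n in P])
for n in P:
    Q=dk(P[n]).reshape(-1,3)
    def rep(nm,lo,hi,extra=None):
        m=np.all((Q>lo)&(Q<hi),1)
        if extra is not None:m&=extra
        print(n,nm,m.sum(),np.percentile(Q[m],[3,50,97],axis=0).round(1).tolist() if m.sum() else '')
    br=I[n].reshape(-1,3).max(1)
    rep('knob',(-40,150,70),(40,210,140),br<70)
    rep('tab',(-40,-110,45),(40,-25,80))
    rep('blocktop',(-40,-30,31),(40,27,45))
    rep('cap',(-40,-30,36.5),(40,25,45))
    rep('fixjaw',(-40,25,25),(40,60,45))
    T=P[n].reshape(-1,3);m=(T[:,2]>.0135)&(T[:,2]<.027)&(abs(T[:,0]-.448)<.1)&(abs(T[:,1]+.335)<.1)
    g=T[m];print(n,'wall',m.sum(),np.percentile(g,[2,50,98],axis=0).round(3).tolist())
    m=(T[:,2]>.035)&(T[:,2]<.07)&(abs(T[:,0]-.4)<.06)&(abs(T[:,1]+.25)<.06);print('vial',T[m].mean(0))
E
```

```text
knob [0.47480827 0.11751397 0.15424799] [array([234.8, 244.4]), array([318.9, 190.8])]
cap [ 0.51301437 -0.05774856  0.09977499] [array([302. , 229.2]), array([245.4, 222.1])]
armtip [0.45706037 0.04417861 0.18984163] [array([263.6, 250.6]), array([287.1, 175.7])]
blk corner [ 0.53370651 -0.03493742  0.10644486] [array([293.4, 221.5]), array([255.1, 226.1])]
top knob 59 [[-8.7, 169.6, 103.0], [4.5, 175.4, 110.7], [14.8, 182.5, 114.4]]
top tab 44 [[-2.7, -58.7, 47.4], [5.1, -50.5, 61.6], [8.0, -43.0, 66.5]]
top blocktop 230 [[-20.2, -21.8, 31.6], [2.6, -0.2, 34.9], [22.0, 20.8, 40.7]]
top cap 66 [[-14.7, -19.1, 36.6], [1.2, -0.2, 38.0], [21.0, 16.0, 41.6]]
top fixjaw 87 [[-21.0, 28.7, 27.5], [4.2, 35.0, 33.9], [23.1, 42.1, 37.1]]
top wall 464 [[0.368, -0.434, 0.014], [0.445, -0.351, 0.021], [0.531, -0.271, 0.026]]
vial [ 0.3862096  -0.2422025   0.05474248]
scene knob 39 [[0.3, 168.9, 95.5], [13.4, 174.7, 104.7], [19.7, 182.0, 109.5]]
scene tab 57 [[0.6, -56.4, 45.3], [8.1, -48.8, 54.8], [11.9, -41.7, 62.4]]
scene blocktop 109 [[-18.1, -20.3, 31.2], [7.4, 0.8, 32.5], [24.4, 21.9, 37.8]]
scene cap 18 [[-8.7, -8.2, 36.7], [4.8, 0.0, 37.1], [14.5, 8.2, 38.3]]
scene fixjaw 48 [[-16.6, 30.6, 26.1], [14.5, 36.7, 31.4], [26.1, 43.2, 32.7]]
scene wall 665 [[0.37, -0.433, 0.014], [0.452, -0.352, 0.019], [0.535, -0.243, 0.025]]
vial [ 0.39277336 -0.24052891  0.05038521]
```

```bash
cat >> h.py <<'E'
import json,os
O=O+ex*.0015
RT=np.stack([ey,ex,-ez],1)                 # tool: z into deck, jaws along deck x
def start():
    json.dump([[.26,.623,.231],[-0.6176,-3.0798,0.0031]],open('cmd.json','w'))
def upd(turn,shift):                       # record last row sent
    p,r=json.load(open('cmd.json'))
    p=np.array(p)+np.array(shift)*.1; r=(Ro.from_rotvec(np.array(turn)*np.pi/2)*Ro.from_rotvec(r)).as_rotvec()
    json.dump([list(p),list(r)],open('cmd.json','w'))
def need(X,R=RT,nm=''):
    p,r=json.load(open('cmd.json'))
    dr=(Ro.from_matrix(R)*Ro.from_rotvec(r).inv()).as_rotvec()/(np.pi/2)
    print(nm,'turn',dr.round(3).tolist(),'shift',((np.array(X)-p)/.1).round(3).tolist())
def tip(p): return w(np.array(p)-[0,0,19]) # TCP with grasp point at deck p
E
python3 - <<'E'
from h import *
start();print(w([0,0,0]))
need(tip([1,176.6,102]),nm='knob');need(tip([1,176.6,182]),nm='pre'); print(tip([1,176.6,182]))
E
```

```text
[ 0.53379808 -0.05695013  0.06675   ]
knob turn [0.201, -0.29, -0.706] shift [2.264, -5.05, -0.919]
pre turn [0.201, -0.29, -0.706] shift [1.864, -5.066, -0.226]
[0.44644425 0.11642434 0.20841214]
```

Request:
move_arm(
  deltas=[
    [[0.05,-0.0725,-0.1765],[0.4,-1,0.3],-1],
    [[0.05,-0.0725,-0.1765],[0.4,-1,0.3],-1],
    [[0.05,-0.0725,-0.1765],[0.4,-1,0.3],-1],
  ],
  grip_force=40,
)

```text
time: 0.48
tool_pos: [0.3005, 0.5203, 0.2619]
tcp_rot: [1.008, 2.869, 0.151]
wrist_force: [-0.2, -0.6, -0.3]
width: 1.002
```

Request:
move_arm(
  deltas=[
    [[0.05,-0.0725,-0.1765],[0.4,-1,0],-1],
    [[0.05,-0.0725,-0.1765],[0.4,-1,0],-1],
    [[0.05,-0.0725,-0.1765],[0.4,-1,0],-1],
  ],
)

```text
time: 0.85
tool_pos: [0.3397, 0.4207, 0.2601]
tcp_rot: [1.35, 2.61, 0.287]
wrist_force: [-0.1, 0.5, 0.2]
width: 0.999
```

Request:
move_arm(
  deltas=[
    [[0.05,-0.0725,-0.1765],[0.4,-1,0],-1],
    [[0.05,-0.0725,-0.1765],[0.4,-1,0],-1],
    [[0.05,-0.0725,-0.1765],[0.4,-1,0],-1],
  ],
)

```text
time: 1.23
tool_pos: [0.3801, 0.3219, 0.2607]
tcp_rot: [1.646, 2.305, 0.414]
wrist_force: [0.3, -0.3, 0.7]
width: 1.003
```

Remaining to the pre-grasp: shift about (0.66, -2.07, -0.53) and one quarter of the turn.

Request:
move_arm(
  deltas=[
    [[0.05,-0.0725,-0.1765],[0.4,-1,0],-1],
    [[0.05,-0.0725,-0.1765],[0.4,-1,0],-1],
    [[0.05,-0.0725,-0.1765],[0.4,-1,0],-1],
    [[0.05,-0.0725,-0.1765],[0.4,-1,0],-1],
  ],
)

```text
time: 1.72
tool_pos: [0.4207, 0.2244, 0.262]
tcp_rot: [1.891, 1.969, 0.528]
wrist_force: [0.1, 0.3, -0.3]
width: 0.995
```

Request:
move_arm(
  deltas=[
    [[0,0,0],[0.26,-1,-0.2],-1],
    [[0,0,0],[0.26,-1,-0.2],-1],
    [[0,0,0],[0.26,-1,-0.2],-1],
    [[0,0,0],[0.26,-1,-0.2],-1],
  ],
)

```text
time: 2.22
tool_pos: [0.4469, 0.1239, 0.242]
tcp_rot: [1.891, 1.967, 0.528]
wrist_force: [-0.1, 0.4, 0.3]
width: 0.998
```

Run:
```python
from h import *
for _ in range(4): upd([.05,-.0725,-.1765],[.4,-1,.3*(_==0)])
upd([0,0,0],[.26,-1,-.2])
s=status.read_state();print(s['time'],s['tool_pos'],s['tcp_rot'],json.load(open('cmd.json')),s['q'].round(2))
print('tip deck',dk(s['tool_pos']),'\n',Ro.from_rotvec(s['tcp_rot']).as_matrix()@np.eye(3)-RT)
need(tip([1,176.6,182]),nm='pre');need(tip([1,176.6,102]),nm='knob')
p,d=shot('top','top1')
cv2.imwrite('pics/c3.png',cv2.resize(p[185:290,200:330,::-1],None,fx=6,fy=5.7,interpolation=2))
```

```text
2.225 [0.44687472 0.12394708 0.24200291] [1.89131819 1.96704183 0.52788188] [[0.4460000000000002, 0.12300000000000005, 0.241], [1.8929790010646312, 1.9676500254938485, 0.5246652639986931]] [ 0.32 -0.51  2.35 -0.2   0.8   0.39]
tip deck [ 18.41799676 184.10067556 191.73099065] 
 [[-6.67604302e-04 -7.46759061e-04  1.23958929e-03]
 [-2.60979621e-05  8.88342169e-04 -2.01589181e-04]
 [-6.74790148e-04  1.23054468e-03  7.11885033e-04]]
pre turn [0.001, -0.001, 0.0] shift [0.004, -0.066, -0.326]
knob turn [0.001, -0.001, 0.0] shift [0.404, -0.05, -1.019]
```

View pics/c3.png

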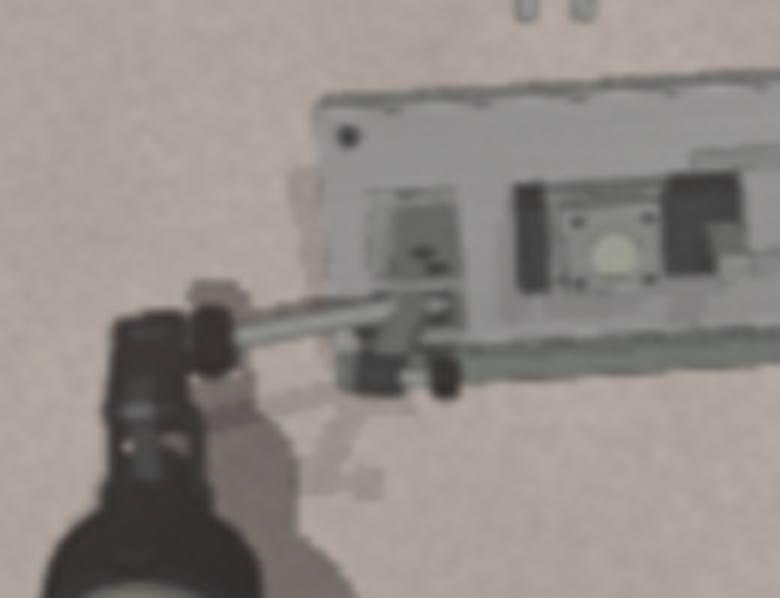

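The gripper is next to the knob, which is at crop (210,340), and tracking is accurate to 1 mm. I align, then descend and close.

Request:
move_arm(
  deltas=[
    [[0,0,0],[0,-0.066,-0.32],-1],
    [[0,0,0],[0.1,-0.062,-0.5],-1],
    [[0,0,0],[0.3,-0.055,-0.84],-1],
    [[0,0,0],[0.39,-0.05,-1],-1],
    [[0,0,0],[0.4,-0.05,-1],-1],
    [[0,0,0],[0.4,-0.05,-1],0.4],
    [[0,0,0],[0.4,-0.05,-1],1],
    [[0,0,0],[0.4,-0.05,-1],1],
    [[0,0,0],[0.4,-0.05,-1],1],
    [[0,0,0],[0.4,-0.05,-1],1],
    [[0,0,0],[0.4,-0.05,-1],1],
    [[0,0,0],[0.4,-0.05,-1],1],
    [[0,0,0],[0.4,-0.05,-1],1],
    [[0,0,0],[0.4,-0.05,-1],1],
  ],
  grip_force=40,
)

```text
time: 4.03
tool_pos: [0.4832, 0.1175, 0.1397]
tcp_rot: [1.896, 1.969, 0.521]
wrist_force: [-14.2, 2.6, 7.1]
width: 0.319
```

Run:
```python
from h import *
upd([0,0,0],[.4,-.05,-1])
s=status.read_state();print(s['time'],dk(s['tool_pos']),s['wrist_force'],s['width']*85)
p,d=shot('scene','s2')
cv2.imwrite('pics/c4.png',cv2.resize(p[150:270,205:365,::-1],None,fx=5,fy=5,interpolation=2))
# arc waypoints as shifts (fraction) from current command, tool turn fixed
a0=np.radians(75)
for j in (.15,.3,.45,.6,.75,.9,1.05,1.2,1.35,1.5,1.6,1.67):
    a=a0-j; q=D@np.array([0,100*(np.sin(a)-np.sin(a0)),100*(np.cos(a)-np.cos(a0))])/100; print(j,q.round(3).tolist())
```

```text
4.025 [ -1.47723388 176.21272575  85.10170459] [-14.24238685   2.61429267   7.09178355] 27.087882877036957
0.15 [-0.069, -0.052, 0.122]
0.3 [-0.132, -0.125, 0.237]
0.45 [-0.189, -0.216, 0.342]
0.6 [-0.238, -0.324, 0.433]
0.75 [-0.278, -0.447, 0.51]
0.9 [-0.307, -0.58, 0.57]
1.05 [-0.326, -0.723, 0.613]
1.2 [-0.334, -0.871, 0.637]
1.35 [-0.331, -1.02, 0.641]
1.5 [-0.317, -1.169, 0.626]
1.6 [-0.301, -1.265, 0.605]
1.67 [-0.287, -1.331, 0.586]
```

View pics/c4.png

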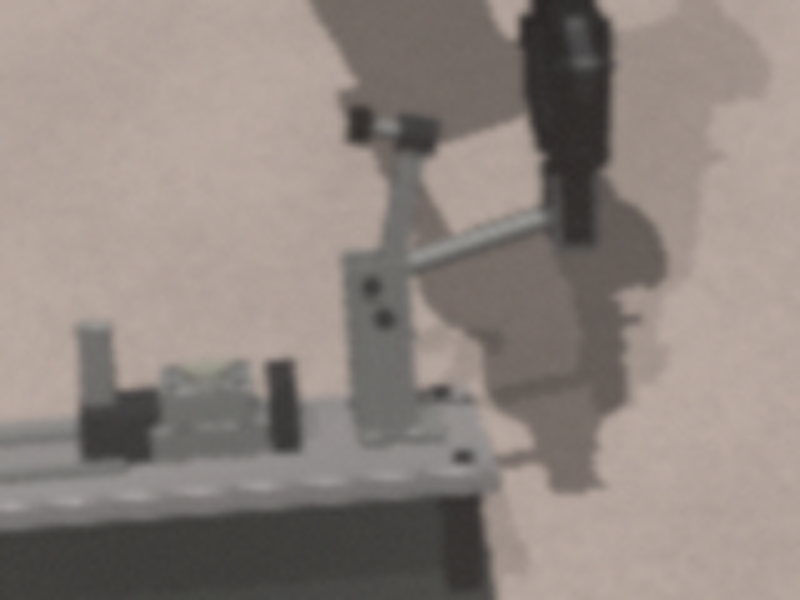

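The knob is pinched at crop (570,215), with width 27 mm against 28 mm nominal. Now I swing along the arc, shifting slightly in deck −x to relieve the side load.

Request:
move_arm(
  deltas=[
    [[0,0,0],[-0.06,-0.025,0.06],1],
    [[0,0,0],[-0.1,-0.052,0.122],1],
    [[0,0,0],[-0.13,-0.087,0.18],1],
    [[0,0,0],[-0.162,-0.125,0.237],1],
    [[0,0,0],[-0.19,-0.17,0.29],1],
    [[0,0,0],[-0.219,-0.216,0.342],1],
    [[0,0,0],[-0.245,-0.27,0.388],1],
    [[0,0,0],[-0.268,-0.324,0.433],1],
    [[0,0,0],[-0.289,-0.385,0.473],1],
    [[0,0,0],[-0.308,-0.447,0.51],1],
    [[0,0,0],[-0.323,-0.513,0.541],1],
    [[0,0,0],[-0.337,-0.58,0.57],1],
    [[0,0,0],[-0.347,-0.65,0.593],1],
    [[0,0,0],[-0.356,-0.723,0.613],1],
    [[0,0,0],[-0.361,-0.796,0.627],1],
    [[0,0,0],[-0.364,-0.871,0.637],1],
    [[0,0,0],[-0.364,-0.871,0.637],1],
  ],
)

```text
time: 6.2
tool_pos: [0.4494, 0.0306, 0.2049]
tcp_rot: [1.894, 1.966, 0.527]
wrist_force: [-3.5, 4.8, -4.8]
width: 0.317
```

Run:
```python
from h import *
upd([0,0,0],[-.364,-.871,.637])
s=status.read_state();p=json.load(open('cmd.json'))[0];print(s['time'],dk(s['tool_pos']),dk(np.array(p)),s['wrist_force'],D.T@s['wrist_force'],s['width']*85,s['q'])
g=dk(s['tool_pos'])+[0,0,19]-[0,80,76];print('handle',np.radians(75)-np.arctan2(g[1],g[2]),np.hypot(*g[1:]))
```

```text
6.2 [ -1.04141685  90.75536661 160.08722326] [ -0.96836867  91.01755973 159.85002718] [-3.47363962  4.8182616  -4.75735125] [-5.22453622  4.94805556 -2.47692866] 26.959528280673904 [-0.00267128 -0.52945172  2.43576049  0.03051431  0.71207624 -0.05776145]
handle 1.2050403668519745 103.64677279693947
```

Request:
move_arm(
  deltas=[
    [[0,0,0],[0.001,-0.075,0.003],1],
    [[0,0,0],[0.003,-0.15,0.004],1],
    [[0,0,0],[0.01,-0.225,-0.004],1],
    [[0,0,0],[0.017,-0.3,-0.011],1],
    [[0,0,0],[0.025,-0.35,-0.02],1],
    [[0,0,0],[0.033,-0.4,-0.032],1],
    [[0,0,0],[0.047,-0.47,-0.05],1],
    [[0,0,0],[0.047,-0.47,-0.05],1],
    [[0,0,0],[0.047,-0.47,-0.05],1],
    [[0,0,0],[0.047,-0.47,-0.05],1],
  ],
)

```text
time: 7.45
tool_pos: [0.4542, -0.017, 0.2003]
tcp_rot: [1.891, 1.967, 0.524]
wrist_force: [-4.9, -0.2, -2.7]
width: 0.316
```

Run:
```python
from h import *
upd([0,0,0],[.047,-.47,-.05])
s=status.read_state();p=json.load(open('cmd.json'))[0];print(s['time'],dk(s['tool_pos']),dk(np.array(p)),D.T@s['wrist_force'],s['width']*85)
g=dk(s['tool_pos'])+[0,0,19]-[0,80,76];print('handle',np.radians(75)-np.arctan2(g[1],g[2]),np.hypot(*g[1:]))
p,d=shot('scene','s3')
cv2.imwrite('pics/c5.png',cv2.resize(p[150:270,185:345,::-1],None,fx=5,fy=5,interpolation=2))
```

```text
7.45 [ -0.75681493  43.00452367 154.63067065] [ -0.96355588  43.87177995 154.07374582] [-5.60616964  0.01021221  0.07299873] 26.85371455036044
handle 1.671211193437213 104.4050435550343
```

View pics/c5.png

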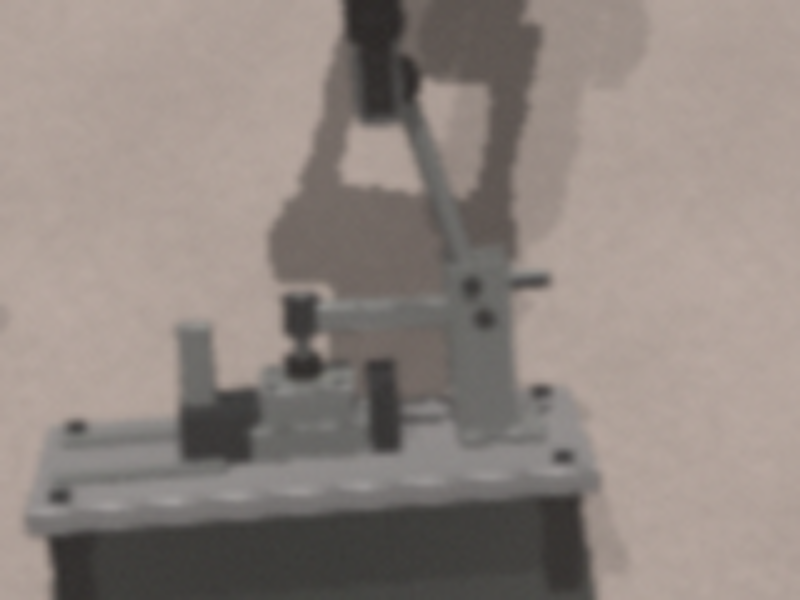

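Handle leaning about 20° to −y, with the pad on the cap at crop (302,360). The knob sits at the fingers' right edge, so I check its angle numerically while holding.

Run:
```python
from h import *
for j in(1.5,1.58,1.66):
    a=np.radians(75)-j; q=[(px('scene',w([x,80+100*np.sin(a),76+100*np.cos(a)]))-[185,150])*5 for x in(14,-14)]; print(j,q)
print('hinge',[(px('scene',w([x,80,76]))-[185,150])*5 for x in(6,)])
t=dk(status.read_state()['tool_pos']); print('finger tip',[(px('scene',w(t+[x,y,0]))-[185,150])*5 for x in(14,) for y in(-11,11)])
```

```text
1.5 [array([414.9584195 ,  74.19028061]), array([412.08791198,  63.50163898])]
1.58 [array([398.05346595,  79.36184798]), array([395.55727478,  68.56043993])]
1.66 [array([381.62036832,  85.84863131]), array([379.48825912,  74.90701254])]
hinge [array([467.8138591 , 276.35605764])]
finger tip [array([353.94704457, 120.76019798]), array([402.23953041, 117.41583736])]
```

Request:
move_arm(
  deltas=[
    [[0,0,0],[0,-0.03,-0.01],1],
    [[0,0,0],[0,-0.03,-0.01],1],
    [[0,0,0],[0,-0.03,-0.01],1],
    [[0,0,0],[0,-0.03,-0.01],1],
    [[0,0,0],[0,-0.03,-0.01],1],
    [[0,0,0],[0,-0.03,-0.01],1],
  ],
)

```text
time: 8.25
tool_pos: [0.4548, -0.0195, 0.1995]
tcp_rot: [1.891, 1.966, 0.526]
wrist_force: [-6.1, -0.5, -0.7]
width: 0.317
```

Request:
move_arm(
  deltas=[
    [[0,0,0],[0.01,-0.03,-0.01],1],
    [[0,0,0],[0.02,-0.06,-0.02],1],
    [[0,0,0],[0.02,-0.06,-0.02],1],
    [[0,0,0],[0.02,-0.06,-0.02],1],
  ],
)

```text
time: 8.75
tool_pos: [0.4562, -0.025, 0.1974]
tcp_rot: [1.892, 1.968, 0.526]
wrist_force: [-10.8, 2.3, 3.6]
width: 0.315
```

Run:
```python
from h import *
upd([0,0,0],[0,-.03,-.01]);upd([0,0,0],[.02,-.06,-.02])
s=status.read_state();p=json.load(open('cmd.json'))[0];print(s['time'],dk(s['tool_pos']),dk(np.array(p)),D.T@s['wrist_force'],s['width']*85)
p,d=shot('scene','s4')
cv2.imwrite('pics/c6.png',cv2.resize(p[150:230,215:315,::-1],None,fx=7,fy=7,interpolation=2))
for j in(1.5,1.58,1.66):
    a=np.radians(75)-j; print(j,[(px('scene',w([0,80+r*np.sin(a),76+r*np.cos(a)]))-[215,150])*7 for r in (40,70,100)])
```

```text
8.75 [ -0.75169926  34.94044799 151.34553778] [ -1.0319851   34.80163809 150.64915183] [-7.46363952  2.69870807  8.43284669] 26.780851677879102
1.5 [array([414.22283838, 269.54462387]), array([391.7240572 , 183.52541646]), array([368.90995989,  96.30066627])]
1.58 [array([404.98784399, 272.35903079]), array([375.45348821, 188.49379349]), array([345.50797973, 103.46105419])]
1.66 [array([396.00463455, 275.88320811]), array([359.6318122, 194.7207134]), array([322.75935527, 112.44333162])]
```

View pics/c6.png

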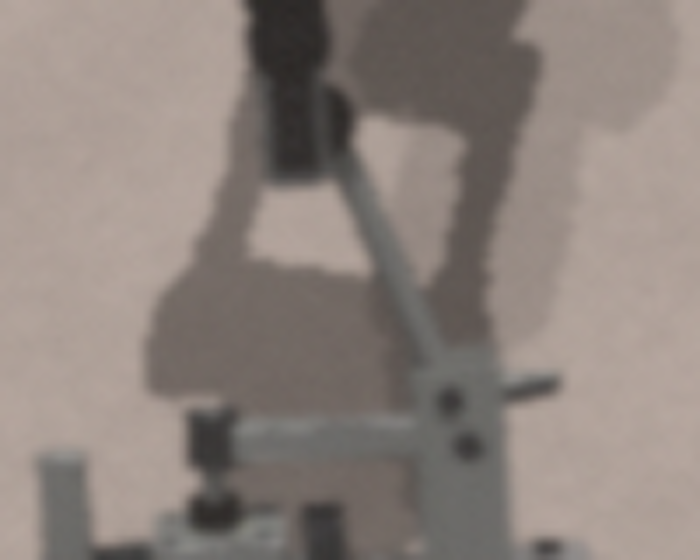

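The handle line passes (395,275) and (360,195), which matches 1.66 rad, so the clamp is locked. The knob has crept about 10 mm in the grip, so I open, re-centre on it and close again. That also covers the hold time.

Request:
move_arm(
  deltas=[
    [[0,0,0],[0,0,0],-0.2],
    [[0,0,0],[0,0,0],-0.2],
    [[0,0,0],[0,0,0],-0.2],
    [[0,0,0],[0,0,0],-0.2],
    [[0,0,0],[0,0,0],-0.2],
    [[0,0,0],[-0.005,0.11,0.003],-0.2],
    [[0,0,0],[-0.005,0.11,0.003],-0.2],
    [[0,0,0],[-0.005,0.11,0.003],-0.2],
    [[0,0,0],[-0.005,0.11,0.003],1],
    [[0,0,0],[-0.005,0.11,0.003],1],
    [[0,0,0],[-0.005,0.11,0.003],1],
    [[0,0,0],[-0.005,0.11,0.003],1],
    [[0,0,0],[-0.005,0.11,0.003],1],
    [[0,0,0],[-0.005,0.11,0.003],1],
    [[0,0,0],[-0.005,0.11,0.003],1],
  ],
  grip_force=50,
)

```text
time: 10.68
tool_pos: [0.4557, -0.0145, 0.1973]
tcp_rot: [1.892, 1.967, 0.525]
wrist_force: [-5.5, -1.5, 4.0]
width: 0.319
```

Run:
```python
from h import *
upd([0,0,0],[-.005,.11,.003])
s=status.read_state();p=json.load(open('cmd.json'))[0];print(s['time'],dk(s['tool_pos']),dk(np.array(p)),D.T@s['wrist_force'],s['width']*85)
g=dk(s['tool_pos'])+[0,0,19]-[0,80,76];print('handle',np.radians(75)-np.arctan2(g[1],g[2]),np.hypot(*g[1:]))
a0=np.radians(75)-1.66
for j in (1.55,1.4,1.25,1.1,.95,.8,.65,.5,.35,.2,.05,0):
    a=np.radians(75)-j; q=D@np.array([0,100*(np.sin(a)-np.sin(a0)),100*(np.cos(a)-np.cos(a0))])/100; print(j,q.round(3).tolist())
```

```text
10.675 [ -0.87479897  45.38990213 151.23072343] [ -0.94898563  45.81272407 150.94764224] [-2.77878013 -1.33736718  6.23155784] 27.10998630841635
handle 1.6609919762776588 100.38569675062871
1.55 [-0.02, 0.104, 0.028]
1.4 [-0.038, 0.252, 0.049]
1.25 [-0.045, 0.401, 0.051]
1.1 [-0.041, 0.55, 0.034]
0.95 [-0.025, 0.695, -0.002]
0.8 [0.001, 0.832, -0.057]
0.65 [0.037, 0.958, -0.129]
0.5 [0.083, 1.071, -0.215]
0.35 [0.138, 1.169, -0.316]
0.2 [0.199, 1.248, -0.427]
0.05 [0.266, 1.307, -0.548]
0 [0.29, 1.322, -0.589]
```

Request:
move_arm(
  deltas=[
    [[0,0,0],[-0.01,0.05,0.015],1],
    [[0,0,0],[-0.02,0.104,0.028],1],
    [[0,0,0],[-0.03,0.178,0.04],1],
    [[0,0,0],[-0.038,0.252,0.049],1],
    [[0,0,0],[-0.043,0.326,0.051],1],
    [[0,0,0],[-0.045,0.401,0.051],1],
    [[0,0,0],[-0.044,0.475,0.044],1],
    [[0,0,0],[-0.041,0.55,0.034],1],
    [[0,0,0],[-0.035,0.622,0.018],1],
    [[0,0,0],[-0.025,0.695,-0.002],1],
    [[0,0,0],[-0.013,0.764,-0.028],1],
    [[0,0,0],[0.001,0.832,-0.057],1],
    [[0,0,0],[0.018,0.895,-0.092],1],
    [[0,0,0],[0.037,0.958,-0.129],1],
    [[0,0,0],[0.037,0.958,-0.129],1],
  ],
)

```text
time: 12.55
tool_pos: [0.4592, 0.0816, 0.184]
tcp_rot: [1.892, 1.968, 0.525]
wrist_force: [-6.1, -0.5, 4.3]
width: 0.319
```

Run:
```python
from h import *
upd([0,0,0],[.037,.958,-.129])
s=status.read_state();p=json.load(open('cmd.json'))[0];print(s['time'],dk(s['tool_pos']),dk(np.array(p)),D.T@s['wrist_force'],s['width']*85)
```

```text
12.55 [ -1.28618341 141.33854974 136.15675058] [ -1.01219992 141.40007657 136.08850208] [-3.15295155 -0.29662043  6.74444175] 27.110029106907255
```

Request:
move_arm(
  deltas=[
    [[0,0,0],[0.02,0.06,-0.043],1],
    [[0,0,0],[0.046,0.113,-0.086],1],
    [[0,0,0],[0.072,0.163,-0.136],1],
    [[0,0,0],[0.101,0.211,-0.187],1],
    [[0,0,0],[0.131,0.252,-0.242],1],
    [[0,0,0],[0.162,0.29,-0.298],1],
    [[0,0,0],[0.195,0.322,-0.358],1],
    [[0,0,0],[0.229,0.349,-0.419],1],
    [[0,0,0],[0.253,0.364,-0.46],1],
    [[0,0,0],[0.265,0.37,-0.49],1],
    [[0,0,0],[0.265,0.37,-0.49],1],
  ],
)

```text
time: 13.92
tool_pos: [0.4859, 0.1189, 0.135]
tcp_rot: [1.892, 1.968, 0.526]
wrist_force: [-5.4, 3.4, 4.0]
width: 0.317
```

Run:
```python
from h import *
upd([0,0,0],[.265,.37,-.49])
s=status.read_state();p=json.load(open('cmd.json'))[0];print(s['time'],dk(s['tool_pos']),dk(np.array(p)),D.T@s['wrist_force'],s['width']*85)
need(w([-1,178,180]),nm='up')
```

```text
13.925 [ -1.51110418 177.60711164  79.68203691] [ -1.34938429 177.35552754  79.70284918] [-2.50138885  3.59931109  6.10288839] 26.91630025613966
up turn [0.001, -0.001, 0.0] shift [-0.498, -0.013, 0.87]
```

Request:
move_arm(
  deltas=[
    [[0,0,0],[0,0,0],-1],
    [[0,0,0],[0,0,0],-1],
    [[0,0,0],[0,0,0],-1],
    [[0,0,0],[0,0,0],-1],
    [[0,0,0],[0,0,0],-1],
    [[0,0,0],[-0.13,0,0.22],-1],
    [[0,0,0],[-0.25,0,0.43],-1],
    [[0,0,0],[-0.14,0,0.99],-1],
    [[0,0,0],[-0.14,0,0.99],-1],
    [[0,0,0],[-0.14,0,0.99],-1],
  ],
)

```text
time: 15.18
tool_pos: [0.4722, 0.1184, 0.2345]
tcp_rot: [1.892, 1.966, 0.527]
wrist_force: [-0.1, -0.8, -0.9]
width: 0.998
```

Run:
```python
from h import *
upd([0,0,0],[-.14,0,.99])
s=status.read_state();p=json.load(open('cmd.json'))[0];print(s['time'],dk(s['tool_pos']),dk(np.array(p)),s['width']*85,s['q'].round(2))
Q=dk(cloud('scene',shot('scene','s5')[1]))
need(w([40,-50,180]),nm='over');need(w([0,-50,110]),nm='pre');need(w([0,-50,38]),nm='tab')
m=np.all((Q>(-40,150,70))&(Q<(40,210,140)),-1);print('knob',Q[m].mean(0))
m=np.all((Q>(-40,-110,45))&(Q<(40,-25,80)),-1);print('tab',np.percentile(Q[m],[3,97],axis=0))
```

```text
15.175 [ 36.40142655 177.61438075 172.70125021] [ 36.03519672 177.89295686 172.43420457] 84.84098427522615 [ 0.28 -0.44  2.33 -0.18  0.75  0.34]
over turn [0.001, -0.001, 0.0] shift [0.084, -2.277, 0.085]
pre turn [0.001, -0.001, 0.0] shift [0.088, -2.277, -0.721]
tab turn [0.001, -0.001, 0.0] shift [0.447, -2.263, -1.344]
knob [  7.24016739 170.97828464 100.70884144]
tab [[-5.44085558e-02 -5.62804616e+01  4.57877164e+01]
 [ 1.05577799e+01 -4.16098133e+01  6.26762771e+01]]
```

Request:
move_arm(
  deltas=[
    [[0,0,0],[0.04,-0.5,0.08],-1],
    [[0,0,0],[0.04,-1,0.08],-1],
    [[0,0,0],[0.04,-1,0.08],-1],
  ],
)

```text
time: 15.6
tool_pos: [0.4752, 0.0146, 0.2402]
tcp_rot: [1.901, 1.96, 0.521]
wrist_force: [-0.2, 0.4, 0.2]
width: 1.002
```

Request:
move_arm(
  deltas=[
    [[0,0,0],[0.04,-0.5,0],-1],
    [[0,0,0],[0.04,-1,0],-1],
    [[0,0,0],[0.04,-1,0],-1],
  ],
)

```text
time: 15.98
tool_pos: [0.4795, -0.0841, 0.2407]
tcp_rot: [1.9, 1.962, 0.523]
wrist_force: [-0.2, 1.0, 0.7]
width: 0.997
```

Request:
move_arm(
  deltas=[
    [[0,0,0],[0,-0.27,0],-1],
    [[0,0,0],[0.01,-0.27,-0.4],-1],
    [[0,0,0],[0.01,-0.27,-0.8],-1],
    [[0,0,0],[0.01,-0.27,-0.8],-1],
  ],
)

```text
time: 16.48
tool_pos: [0.4777, -0.1048, 0.1566]
tcp_rot: [1.899, 1.976, 0.524]
wrist_force: [-0.2, 1.1, -0.6]
width: 1.002
```

Run:
```python
from h import *
upd([0,0,0],[.04,-1,.08]);upd([0,0,0],[.04,-1,0]);upd([0,0,0],[.01,-.27,-.8])
s=status.read_state();p=json.load(open('cmd.json'))[0];print(s['time'],dk(s['tool_pos']),dk(np.array(p)),s['width']*85,s['q'].round(2))
need(w([0,-50,38]),nm='tab')
```

```text
16.475 [ -5.24351838 -45.61070348 106.74639847] [  0.2771067  -49.28521544 109.9407087 ] 85.15820376176087 [-0.43 -0.34  2.41  0.39  0.64 -0.73]
tab turn [0.001, -0.001, 0.0] shift [0.357, 0.007, -0.624]
```

Request:
move_arm(
  deltas=[
    [[0,0,0],[0,0,0],-1],
    [[0,0,0],[0,0,0],-1],
    [[0,0,0],[0,0,0],-1],
  ],
)

```text
time: 16.85
tool_pos: [0.4824, -0.1087, 0.1644]
tcp_rot: [1.889, 1.965, 0.528]
wrist_force: [-0.1, -0.1, 0.7]
width: 0.996
```

Run:
```python
from h import *
s=status.read_state();p=json.load(open('cmd.json'));print(dk(s['tool_pos']),dk(np.array(p[0])),s['tcp_rot'],p[1])
json.dump([list(s['tool_pos']),p[1]],open('cmd.json','w'))
need(w([0,-50,38]),nm='tab')
```

```text
[  2.60618436 -49.758451   111.23397233] [  0.2771067  -49.28521544 109.9407087 ] [1.88891443 1.96477878 0.52755659] [1.8929790010646315, 1.9676500254938485, 0.5246652639986932]
tab turn [0.001, -0.001, 0.0] shift [0.343, 0.011, -0.647]
```

Request:
move_arm(
  deltas=[
    [[0,0,0],[0.09,0.003,-0.16],-1],
    [[0,0,0],[0.18,0.006,-0.32],-1],
    [[0,0,0],[0.27,0.01,-0.48],-1],
    [[0,0,0],[0.35,0.01,-0.64],-1],
    [[0,0,0],[0.35,0.01,-0.64],1],
    [[0,0,0],[0.35,0.01,-0.64],1],
    [[0,0,0],[0.35,0.01,-0.64],1],
    [[0,0,0],[0.35,0.01,-0.64],1],
    [[0,0,0],[0.35,0.01,-0.64],1],
    [[0,0,0],[0.35,0.01,-0.64],1],
    [[0,0,0],[0.35,0.01,-0.64],1],
    [[0,0,0],[0.35,0.01,-0.64],1],
    [[0,0,0],[0.35,0.01,-0.64],1],
  ],
  grip_force=40,
)

```text
time: 18.48
tool_pos: [0.5165, -0.1077, 0.0993]
tcp_rot: [1.89, 1.966, 0.527]
wrist_force: [-4.6, 0.0, 5.7]
width: 0.131
```

Run:
```python
from h import *
upd([0,0,0],[.35,.01,-.64])
s=status.read_state();p=json.load(open('cmd.json'))[0];print(s['time'],dk(s['tool_pos']),dk(np.array(p)),D.T@s['wrist_force'],s['width']*85)
p,d=shot('scene','s6')
cv2.imwrite('pics/c7.png',cv2.resize(p[150:270,175:335,::-1],None,fx=5,fy=5,interpolation=2))
```

```text
18.475 [ -0.39687892 -50.05774558  37.81972215] [  0.92797665 -50.10276141  38.30205154] [-1.1142892   0.1823693   7.18307053] 11.127349988720844
```

View pics/c7.png

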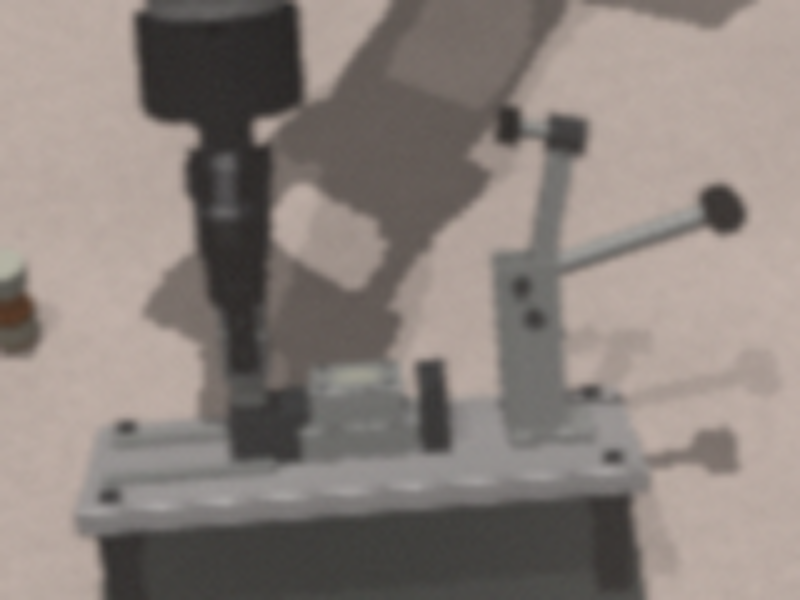

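The tab is pinched at crop (245,385) with width 11 mm. The clamp is fully back and the cap looks flush. Now I slide the jaw 34 mm along −y.

Request:
move_arm(
  deltas=[
    [[0,0,0],[0.002,-0.05,0],1],
    [[0,0,0],[0.004,-0.1,0],1],
    [[0,0,0],[0.006,-0.15,0],1],
    [[0,0,0],[0.008,-0.2,0],1],
    [[0,0,0],[0.01,-0.25,0],1],
    [[0,0,0],[0.012,-0.3,0],1],
    [[0,0,0],[0.013,-0.34,0],1],
    [[0,0,0],[0.013,-0.34,0],1],
    [[0,0,0],[0.013,-0.34,0],1],
  ],
)

```text
time: 19.65
tool_pos: [0.5179, -0.1412, 0.0993]
tcp_rot: [1.891, 1.966, 0.528]
wrist_force: [-1.8, 3.2, 4.5]
width: 0.131
```

Request:
move_arm(
  deltas=[
    [[0,0,0],[0,0,0],-1],
    [[0,0,0],[0,0,0],-1],
    [[0,0,0],[0,0,0],-1],
    [[0,0,0],[0,0,0],-1],
    [[0,0,0],[0,0,0],-1],
    [[0,0,0],[-0.2,0,0.35],-1],
    [[0,0,0],[-0.35,0,0.6],-1],
    [[0,0,0],[-0.35,0,0.6],-1],
    [[0,0,0],[-0.35,0,0.6],-1],
  ],
)

```text
time: 20.78
tool_pos: [0.4824, -0.1414, 0.1578]
tcp_rot: [1.892, 1.966, 0.526]
wrist_force: [-0.4, 0.1, -0.7]
width: 0.999
```

Run:
```python
from h import *
upd([0,0,0],[.013,-.34,0]);upd([0,0,0],[-.35,0,.6])
s=status.read_state();p=json.load(open('cmd.json'))[0];print(s['time'],dk(s['tool_pos']),dk(np.array(p)),s['width']*85,s['q'].round(2))
Q=dk(cloud('scene',shot('scene','s7')[1]));T=dk(cloud('top',shot('top','t7')[1]))
for q in(Q,T):
    m=np.all((q>(-40,-120,45))&(q<(40,-25,66)),-1);print('tab',m.sum(),np.percentile(q[m],[3,97],axis=0).round(1).tolist())
    m=np.all((q>(-40,-30,29))&(q<(40,26,45)),-1);print('block',m.sum(),np.percentile(q[m],[3,50,97],axis=0).round(1).tolist())
    m=np.all((q>(-8,-8,25))&(q<(8,8,45)),-1);print('cap',np.median(q[m],axis=0).round(1))
need(w([0,0,105]),nm='pre');need(w([0,0,9]),nm='grasp')
```

```text
20.775 [ -1.72368096 -82.41730555 106.16972578] [  0.63410856 -82.7840314  107.75374867] 84.89592425822782 [-0.52 -0.3   2.39  0.45  0.64 -0.87]
tab 57 [[-1.3, -89.5, 45.8], [9.8, -74.9, 62.4]]
block 121 [[-20.5, -20.3, 30.0], [4.5, 0.8, 32.0], [24.1, 21.9, 33.4]]
cap [ 2.4  0.8 32. ]
tab 25 [[-3.9, -85.1, 45.2], [6.3, -76.3, 64.4]]
block 258 [[-22.0, -21.8, 30.5], [-0.4, -0.6, 33.8], [20.8, 20.9, 37.5]]
cap [-0.6  1.8 33.2]
pre turn [0.001, -0.001, 0.0] shift [-0.024, 0.828, -0.027]
grasp turn [0.001, -0.001, 0.0] shift [0.456, 0.846, -0.858]
```

The jaw is open about 33 mm, the block is at the deck origin and the cap is flush. I go above the block and down to tip z 10 mm.

Request:
move_arm(
  deltas=[
    [[0,0,0],[-0.024,0.4,0],-1],
    [[0,0,0],[-0.024,0.828,0],-1],
    [[0,0,0],[-0.024,0.828,0],-1],
    [[0,0,0],[-0.024,0.828,0],-1],
    [[0,0,0],[0.13,0.834,-0.3],-1],
    [[0,0,0],[0.29,0.84,-0.57],-1],
    [[0,0,0],[0.37,0.845,-0.71],-1],
    [[0,0,0],[0.42,0.846,-0.8],-1],
    [[0,0,0],[0.45,0.846,-0.85],-1],
    [[0,0,0],[0.45,0.846,-0.85],-1],
  ],
)

```text
time: 22.12
tool_pos: [0.5277, -0.0574, 0.0733]
tcp_rot: [1.893, 1.966, 0.526]
wrist_force: [-0.6, -0.6, -0.6]
width: 1.001
```

Run:
```python
from h import *
upd([0,0,0],[.45,.846,-.85])
s=status.read_state();p=json.load(open('cmd.json'))[0];print(s['time'],dk(s['tool_pos']),dk(np.array(p)),s['wrist_force'],s['width']*85)
```

```text
22.125 [-2.0342151  -0.16888798  8.76052808] [-0.11096167  0.02615992 10.0343694 ] [-0.60847448 -0.61765268 -0.59871729] 85.0965117258788
```

Request:
move_arm(
  deltas=[
    [[0,0,0],[0.013,0,0.019],0.2],
    [[0,0,0],[0.013,0,0.019],1],
    [[0,0,0],[0.013,0,0.019],1],
    [[0,0,0],[0.013,0,0.019],1],
    [[0,0,0],[0.013,0,0.019],1],
    [[0,0,0],[0.013,0,0.019],1],
    [[0,0,0],[0.013,0,0.019],1],
    [[0,0,0],[0.013,0,0.019],1],
  ],
  grip_force=70,
)

```text
time: 23.12
tool_pos: [0.5286, -0.0567, 0.076]
tcp_rot: [1.891, 1.967, 0.527]
wrist_force: [-7.6, -0.4, 8.2]
width: 0.504
```

Request:
move_arm(
  deltas=[
    [[0,0,0],[-0.02,0,0.035],1],
    [[0,0,0],[-0.05,0,0.087],1],
    [[0,0,0],[-0.1,0,0.173],1],
    [[0,0,0],[-0.2,0,0.346],1],
    [[0,0,0],[-0.32,0,0.554],1],
    [[0,0,0],[-0.45,0,0.78],1],
    [[0,0,0],[-0.45,0,0.78],1],
    [[0,0,0],[-0.45,0,0.78],1],
  ],
)

```text
time: 24.12
tool_pos: [0.4836, -0.0568, 0.1529]
tcp_rot: [1.892, 1.966, 0.526]
wrist_force: [-0.3, 0.2, -3.3]
width: 0.499
```

Run:
```python
from h import *
upd([0,0,0],[.013,0,.019]);upd([0,0,0],[-.45,0,.78])
s=status.read_state();p=json.load(open('cmd.json'))[0];print(s['time'],s['tool_pos'],dk(s['tool_pos']),dk(np.array(p)),s['wrist_force'],s['width']*85,s['q'].round(2))
p,d=shot('scene','s8')
cv2.imwrite('pics/c8.png',cv2.resize(p[140:280,85:285,::-1],None,fx=4,fy=4,interpolation=2))
# tray wall top edges yaw
T=cloud('top',np.load('pics/top0.npy'))[215:290,365:445];m=(T[...,2]>.0135)&(T[...,2]<.03)&~((T[...,0]<.42)&(T[...,1]>-.262))
print('tray',cv2.minAreaRect(T[m][:,:2].astype(np.float32)))
RD=np.stack([ey,np.array([np.cos(yaw),np.sin(yaw),0]),[0,0,-1]],1)
need([.45,-.35,.1],RD,'tray')
```

```text
24.125 [ 0.48355003 -0.05679926  0.15293898] [-0.3845044   2.07967861 99.74445737] [  2.02162334   1.70370718 101.06369389] [-0.3260492   0.17988924 -3.31238058] 42.39780190633474 [-0.28 -0.36  2.44  0.29  0.58 -0.52]
tray ((0.4487786591053009, -0.354826956987381), (0.16019883751869202, 0.16135954856872559), 2.896775722503662)
tray turn [-0.012, 0.332, -0.0] shift [-0.35, -2.929, -0.553]
```

View pics/c8.png

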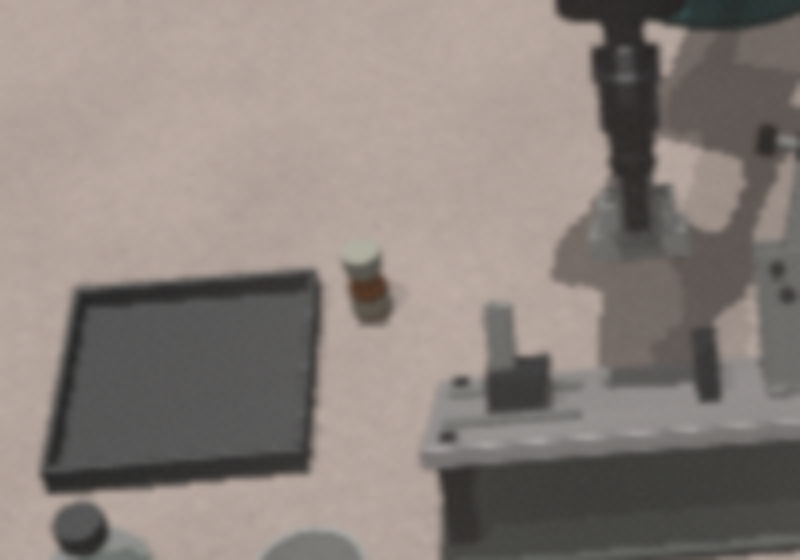

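The block is held above the fixture at crop (640,225). The tray is clear and the vial is at (368,280). I rise, level the block and cross to the tray.

Request:
move_arm(
  deltas=[
    [[0,0,0],[0,0,0.3],1],
    [[-0.004,0.11,0],[0,-0.1,0.5],1],
    [[-0.008,0.22,0],[-0.05,-0.4,0.5],1],
    [[-0.012,0.332,0],[-0.1,-0.7,0.5],1],
    [[-0.012,0.332,0],[-0.1,-1,0.5],1],
    [[-0.012,0.332,0],[-0.1,-1,0.5],1],
  ],
)

```text
time: 24.92
tool_pos: [0.4745, -0.1583, 0.2013]
tcp_rot: [-2.18, -2.262, -0.001]
wrist_force: [-0.4, 0.4, -3.6]
width: 0.494
```

Request:
move_arm(
  deltas=[
    [[0,0,0],[-0.06,-0.5,0],1],
    [[0,0,0],[-0.12,-1,0],1],
    [[0,0,0],[-0.12,-1,0],1],
  ],
)

```text
time: 25.3
tool_pos: [0.4615, -0.2589, 0.2023]
tcp_rot: [2.181, 2.259, 0.002]
wrist_force: [-0.1, 0.6, -3.7]
width: 0.5
```

Request:
move_arm(
  deltas=[
    [[0,0,0],[-0.06,-0.5,0],1],
    [[0,0,0],[-0.14,-0.98,0],1],
    [[0,0,0],[-0.14,-0.98,-0.4],1],
    [[0,0,0],[-0.14,-0.98,-0.8],1],
    [[0,0,0],[-0.14,-0.98,-0.8],1],
    [[0,0,0],[-0.14,-0.98,-0.8],1],
  ],
)

```text
time: 26.05
tool_pos: [0.4487, -0.3545, 0.1242]
tcp_rot: [2.175, 2.263, 0.003]
wrist_force: [0.5, 0.7, -3.1]
width: 0.497
```

Run:
```python
from h import *
upd([-.012,.332,0],[-.1,-1,.5]);upd([0,0,0],[-.12,-1,0]);upd([0,0,0],[-.14,-.98,-.8])
s=status.read_state();c=json.load(open('cmd.json'));print(s['time'],s['tool_pos'],c,s['tcp_rot'],s['wrist_force'],s['width']*85,s['q'].round(2))
print(Ro.from_rotvec(s['tcp_rot']).as_matrix()[:,2])
print(dk(np.array([.5286,-.0567,.076])))
p,d=shot('scene','s9')
cv2.imwrite('pics/c9.png',cv2.resize(p[140:300,75:235,::-1],None,fx=3.7,fy=3.7,interpolation=2))
RD=np.stack([ey,np.array([np.cos(yaw),np.sin(yaw),0]),[0,0,-1]],1)
json.dump([list(s['tool_pos']),list(s['tcp_rot'])],open('cmd.json','w'));need([.449,-.355,.016],RD,'down')
```

```text
26.05 [ 0.44871367 -0.35447373  0.12415333] [[0.44898756497608144, -0.3551202797629671, 0.1252845379790366], [2.1775554810761, 2.263570858569317, 0.000616717049603716]] [2.17505696 2.26264283 0.00348766] [ 0.45398153  0.72287415 -3.08395655] 42.279159201953235 [-0.71  0.16  1.94  0.    1.04 -0.75]
[ 3.74044651e-03 -5.12847576e-04 -9.99992873e-01]
[ 0.13496387  0.44949133 10.60305855]
down turn [0.0, 0.002, -0.001] shift [0.003, -0.005, -1.082]
```

View pics/c9.png

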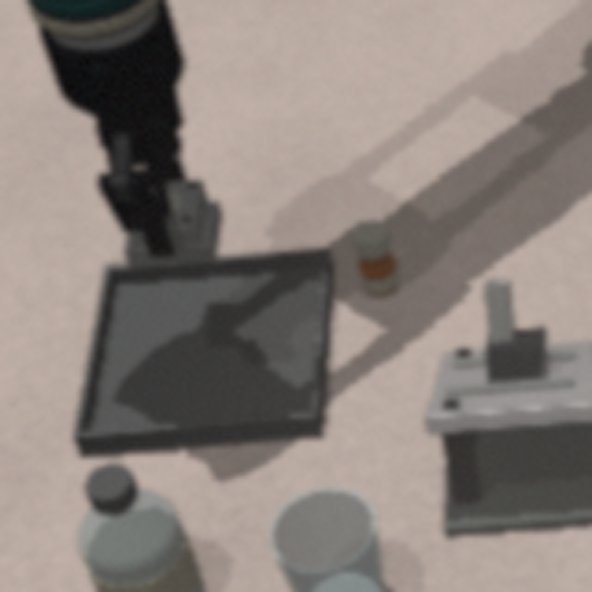

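The block is level at crop (175,235), over the tray (its shadow is inside). I lower it.

Request:
move_arm(
  deltas=[
    [[0,0,0],[0,0,-0.3],1],
    [[0,0,0],[0,0,-0.6],1],
    [[0,0,0],[0,0,-0.85],1],
    [[0,0,0],[0,0,-1],1],
    [[0,0,0],[0,0,-1],1],
    [[0,0,0],[0,0,-1],1],
  ],
)

```text
time: 26.85
tool_pos: [0.449, -0.3558, 0.0249]
tcp_rot: [2.174, 2.261, 0.003]
wrist_force: [0.1, 0.4, -3.0]
width: 0.5
```

Request:
move_arm(
  deltas=[
    [[0,0,0],[0,0,-0.03],1],
    [[0,0,0],[0,0,-0.05],1],
    [[0,0,0],[0,0,-0.07],1],
    [[0,0,0],[0,0,-0.08],1],
    [[0,0,0],[0,0,-0.085],1],
    [[0,0,0],[0,0,-0.085],1],
    [[0,0,0],[0,0,-0.085],1],
  ],
)

```text
time: 27.72
tool_pos: [0.4479, -0.3549, 0.0161]
tcp_rot: [2.177, 2.263, 0.003]
wrist_force: [-2.5, 2.4, 8.1]
width: 0.496
```

Contact: the wrist force went from −3 to +8 N at TCP z 16.1 mm, as predicted. I release and retreat.

Request:
move_arm(
  deltas=[
    [[0,0,0],[0,0,0.005],1],
    [[0,0,0],[0,0,0.005],0.2],
    [[0,0,0],[0,0,0.005],-0.4],
    [[0,0,0],[0,0,0.005],-0.7],
    [[0,0,0],[0,0,0.005],-0.7],
    [[0,0,0],[0,0,0.005],-0.7],
    [[0,0,0],[0,0,0.005],-0.7],
    [[0,0,0],[0,0,0.3],-0.7],
    [[0,0,0],[0,0,0.7],-0.7],
    [[0,0,0],[0,0,1],-0.7],
    [[0,0,0],[0,0,1],-0.7],
  ],
)

```text
time: 29.1
tool_pos: [0.4499, -0.3566, 0.1181]
tcp_rot: [2.172, 2.258, 0.003]
wrist_force: [0.0, -0.2, 1.0]
width: 0.849
```

Request:
move_arm(
  deltas=[
    [[0,0,0],[-0.1,0.2,1],-0.7],
    [[0,0,0],[-0.1,0.8,1],-0.7],
    [[0,0,0],[-0.1,1,1],-0.7],
    [[0,0,0],[-0.1,1,1],-0.7],
  ],
)

```text
time: 29.6
tool_pos: [0.4376, -0.253, 0.2145]
tcp_rot: [2.174, 2.265, 0.003]
wrist_force: [0.6, -0.7, -0.2]
width: 0.847
```

Run:
```python
from h import *
s=status.read_state();print(s['time'],s['tool_pos'],s['wrist_force'],s['width']*85)
p,d=shot('scene','s10');P=cloud('scene',d);Q=dk(P).reshape(-1,3)
cv2.imwrite('pics/c10.png',cv2.resize(p[140:300,85:335,::-1],None,fx=3.2,fy=3.2,interpolation=2))
B=P.reshape(-1,3);m=(abs(B[:,0]-.45)<.06)&(abs(B[:,1]+.355)<.06)&(B[:,2]>.033)&(B[:,2]<.06);b=B[m];print('block top',m.sum(),b.mean(0),np.percentile(b[:,2],[5,50,95]))
c=b.mean(0);n=np.linalg.svd(b-c)[2][2];print('tilt',np.arccos(abs(n[2])))
m=np.all((Q>(-40,150,70))&(Q<(40,210,140)),1);print('knob',m.sum(),Q[m].mean(0))
m=np.all((Q>(-40,-120,45))&(Q<(40,-25,66)),1);print('tab',np.percentile(Q[m],[3,97],axis=0).round(1).tolist())
```

```text
29.6 [ 0.43763896 -0.25299848  0.21445373] [ 0.63110145 -0.67375971 -0.18236331] 72.02253691849457
block top 249 [ 0.45225901 -0.35293467  0.03805642] [0.03458485 0.03806576 0.04144476]
tilt 0.020012263787753958
knob 115 [  7.33790995 170.78118842 100.66966055]
tab [[-2.1, -89.5, 45.5], [11.5, -74.9, 62.0]]
```

View pics/c10.png

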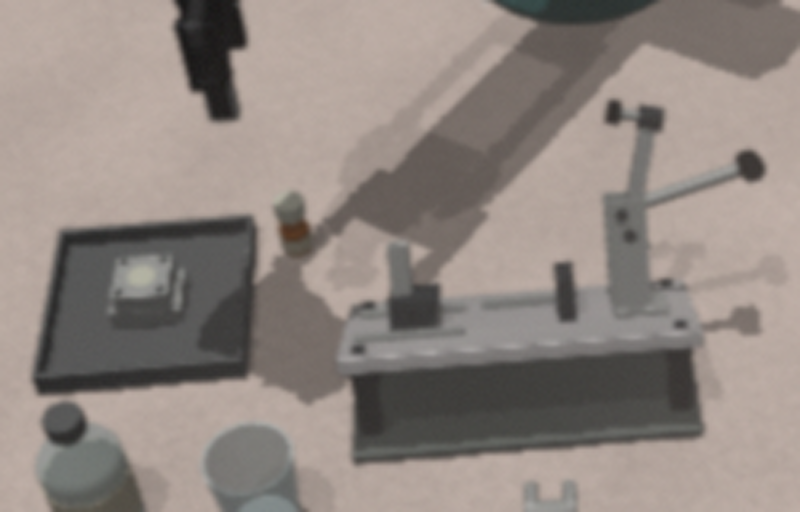

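The block sits in the tray with its cap up at (140,280). The clamp is fully back, the jaw is open, and the vial and the other visible objects are where they were. Handing in.

```bash
python3 -c "
from h import *
print(order.finish_job())"
```

```text
the job is handed in; nothing more can be done
None
```

The job is done and handed in at about 29.6 s of the 72 s allowed; `finish_job` gives no verdict.

**What I did**
- I swung the clamp over centre, and the picture matched 1.66 rad (locked). It stayed locked for about 1.9 s, then I swung it fully back.
- I slid the jaw about 33 mm open, then lifted the block out with a 70 N grip.
- I lowered the block until it touched the tray floor: the wrist force went from −3 to +8 N at a tool height of 16 mm. Only then did I release it.

**Last checks**
- **Block:** It lies flat in the tray, about 4 mm from the centre. The fitted tilt is 0.02 rad and its top is at 38 mm, where 39 mm was expected.
- **Cap:** After pressing, the height over the block's middle measured 32–33 mm above the deck, where flush is 34 mm, so it reads as home to within camera accuracy.
- **Clamp and jaw:** The knob is back at its open position, and the jaw tab has not moved since I released it.
- **Bystanders:** The vial, beaker, spanner and grey-capped bottle, as far as the last picture shows them, look undisturbed. I did not look again at the collar, the screwdriver or the blue-capped bottle.
- **Robot:** The gripper is empty and clear of everything.

**What disagreed**
- The knob crept about 10 mm in the grip during the first swing. I re-gripped it while the clamp was locked.
- The arm sat 2–3 mm off its command in some leaned poses. I corrected for this before gripping the block.

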